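Shut the covers and hold the dead-man lever at run

ROBOT

A 6-joint arm with a two-finger parallel gripper is mounted at the origin on a cart in front of the work surface, level with it; the furniture and walls round the work are solid. World frame = base frame: x ahead of the robot, y to its left, z up, the work surface at z = 0. Lengths are in mm, angles in rad, forces in N, time in s.
With the tool pointing down it reaches from about 300 to 775 mm from the base axis. Payload 14.6 kg.
Tool frame: the origin (TCP) lies on the centre line of the jaws, within the pads' length; the fingertips stand 19 mm ahead of it and the grasp point (between the pads) is the TCP (bot.tip_reach is the distance from the TCP to the fingertips, in mm); z points along the fingers, y is the line along which they close (so a half turn about z gives the same grasp; the last joint's range is limited). The gripper opens to 85 mm and grips with 20 to 120 N. Pads are 22 mm wide; open, the fingers measure 114 mm over their backs; the gripper's body (76 mm by 85 mm) begins 54 mm behind the grasp point. The pads swing forward as they close: fully open they stand 13 mm farther back than shut.
Start: joints at [-0.067, 0.3, 1.521, -0, 1.321, -0.067], TCP at [549.991, -0.002, 250.281] pointing down, gripper open.
Joint ranges: [-3.03, 3.03], [-0.79, 2.21], [0.23, 2.52], [-1.04, 4.18], [0, 3.07], [-2.55, 2.55]. Speed limits (rad/s): [2.22, 2.22, 2.57, 3.14, 3.14, 3.14].

INTERFACE

Orientations are given as a unit quaternion [w, x, y, z].
In Python, from rig import bot gives the robot as it stands. Calls block until the motion is done:
- bot.move_to(position, orientation): joint-space move of the TCP to a pose.
- bot.servo_line(position, attitude=None, speed=150, until_force=None): straight line of the TCP; attitude=None keeps the orientation; speed is the mean speed in mm/s. With until_force (N) it stops when the force on the tool has changed by that much, and returns True; else False.
- bot.move_joints(angles): joint-space move.
- bot.move_gripper(opening, grip_force=None): finger opening in mm; grip_force is the grip in N (None keeps the last); returns when the fingers have stopped.
- bot.dwell(seconds).
- bot.ik(position, orientation): joint angles nearest the present ones, or None.
- bot.read_state(): the state.
- bot.read_camera(name): name is "scene" or "side" or "wrist"; returns a dict with "image" (480x640x3 uint8, blue, green, red), "depth" (480x640 float32, mm along the optical axis (not along the pixel's ray), 0 where there is no reading), "fovy" (degrees; the focal length in pixels is half the picture's height over the tangent of half this angle, whatever the lens; pixels are square), "cx", "cy" (the principal point, pixels), "k1" (the pictures are not rectified: a ray, as slopes to the right and down, at radius r is drawn at 1 + k1 r^2 times it, then the intrinsics apply), "eye" and "attitude" of the camera in the world; the wrist camera has in their place "mount" (4x4, takes a point from camera to tool coordinates, whose origin is the TCP and whose axes are the flange's). Camera axes: x right, y down, z forward; pixel columns grow to the right and rows downward; lengths in mm; the calibration is good to about 2 mm. A picture is of the moment at which its call begins: read the wrist's pose just before it.
A pose or a line that the arm cannot do raises bot.MotionError and nothing moves.
- bot.finish_job(): hands the job in; it is judged then, once.
The state is a dict: "clock": time; "joint_positions": joint angles; "qvel": joint speeds; "effort": joint torques, N m; "ee_pos": TCP position; "tool_rot": TCP orientation; "ft_force": force on the tool from outside, world axes, zero at the start; "moment": the same for the moment, N m; "grip_width": finger opening in mm; "grip_force": force on a finger pad.
Only numpy, scipy, OpenCV 4.12 (cv2) and the standard library are available. Lean on these libraries where they do the work, as an engineer would, in place of code of your own. Each camera call takes 0.05 s, during which the arm holds its last target. There are 200 camera calls.

TASK

Get the blue marking unit running: press both its hinged covers (the clear guard over the steel bush and the grey drive cover) down until their catches hold them shut. Only then press the orange dead-man lever half-way down, so that its pointer stands in the green band, never down into the red band, and finish while still holding it there with the gripper, without letting go. Leave the bush in its nest and the things lying around where they are.

Things in the scene. Friction and masses are not known exactly. Their poses are not given: they have to be found in the camera images.
- guard (a joint): Clear plastic guard, plate 107 x 97 x 5 mm on the unit's left (its +y) side, hinged at its far edge. Rad: 0 = shut (level), + = swung up; starts at 0.40 to 0.65. A spring lifts it again unless the ball catch at its front edge has snapped in: the catch resists from about 0.10 down, then gives way and the cover stays below 0.02. Shutting takes 1 to 3 N at the mark, 6 to 7 N to pass the catch.
- drive_cover (a joint): Grey metal drive cover, plate 107 x 85 x 5 mm on the unit's right (its -y) side, hinged at its far edge. Rad: 0 = shut (level), + = swung up; starts at 0.40 to 0.65. A spring lifts it again unless the ball catch at its front edge has snapped in: the catch resists from about 0.10 down, then gives way and the cover stays below 0.02. Shutting takes 1 to 3 N at the mark, 6 to 7 N to pass the catch.
- guard_press (a point): Centre of the yellow press mark (24 x 30 mm) on the upper face of the clear guard, 17 mm behind its front edge and 90 mm from the hinge line. Axes turn with the guard: x along the plate towards the hinge, y along the hinge line, z out of the upper face.
- drive_cover_press (a point): Centre of the yellow press mark (24 x 30 mm) on the upper face of the grey drive cover, 17 mm behind its front edge and 90 mm from the hinge line. Axes as for guard_press.
- guard_hinge (a point): Middle of the hinge line of the clear guard, half-way through the plate's thickness, about 55 mm above the bench; its x and y axes as for guard_press.
- drive_cover_hinge (a point): Middle of the hinge line of the grey drive cover, half-way through the plate's thickness, about 55 mm above the bench; axes as for drive_cover_press.
- unit: Blue marking unit fixed to the bench: two open-topped compartments side by side, 105 mm deep (x), 190 mm wide (y, 226 mm over the feet), 52 mm high under the covers. Origin at the middle of its underside; -x is its front, turned roughly to the robot, z up. It may stand left or right of the lever.
- nest (a point): Middle of the nest on the floor of the unit's left compartment, 6 mm above the bench, between four pins 12 mm high; the bush stands on it.
- bush_center (a point): Centre of the steel bush (42 mm across, 36 mm high) that stands in the nest under the guard; loose, not to be handled.
- deadman (a joint): Dead-man lever, rad: 0 = released (free end up), 0.34 = down on its stop, lever level. Green band 0.13 to 0.21, middle 0.17 (half-way); the red band begins at 0.28 and trips the unit. A spring always pushes it back to 0: at the pad about 3.5 N to start, 7.5 N half-way, 11 N at the stop.
- deadman_pad (a point): Centre of the upper face of the lever's orange pad (46 mm long, 38 mm wide, 10 mm thick), 85 mm from the hinge line. It stands about 95 mm above the bench when released and comes down about 14 mm to half-way, 28 mm to the stop.
- deadman_hinge (a point): Middle of the lever's hinge line, 62 mm above the bench, at the lever's far end.
- lever_base: Grey lever pedestal fixed to the bench, foot 160 mm (x) by 92 mm (y), housing 36 mm high; two white upright scale plates (green band, red band below) reach 104 mm above the bench, 35 mm either side of the lever's free end, about 17 mm in front of the pad's centre. Origin at the middle of its underside; -x is its front, roughly to the robot, z up.
- mug_center (a point): Centre of the enamel mug (77 x 101 x 73 mm high), loose bystander.
- red_tin_center (a point): Centre of the round dark red tin (54 mm across, 31 mm high), loose bystander.
- loose_nut_center (a point): Centre of the dark hexagon nut (34 x 39 x 18 mm high), loose bystander.
- parallel_center (a point): Centre of the ground steel block (50 x 75 x 25 mm high), loose bystander.
Not all that is in view belongs to the job. Leave any yellow look-alike of the part that bears bush_center alone.

How it is judged:
By the outcome, as a careful person would: the job done as asked, in the order asked, and still so for the second after the job is handed in, while the arm keeps its last pose, push and grip.
It also fails if it takes over 48 s, if anything falls off the work surface, if the arm or the gripper's body presses on something with over 40 N, if the wrist force passes 120 N, or if a joint passes its speed limit or range.

## Working session

There is one attempt and no reset: what is moved stays moved. The work goes in short steps, each a Python script; the robot and the scene stay as the last script left them, time stands still between calls to the robot, and variables do not carry over. Pictures are saved under pics/ and viewed, at most 10 in all, crops included, and the job is handed in when it is done.

```bash
mkdir -p pics; ls
cat > h.py <<'E'
import numpy as np, cv2
from scipy.spatial.transform import Rotation as R
from rig import bot
def rot(q): return R.from_quat([q[1],q[2],q[3],q[0]]).as_matrix()
def snap(name,png=None):
    s=bot.read_state(); c=bot.read_camera(name)
    if name=="wrist":
        T=np.eye(4);T[:3,:3]=rot(s["tool_rot"]);T[:3,3]=s["ee_pos"];M=T@np.array(c["mount"])
        c["Rw"],c["o"]=M[:3,:3],M[:3,3]
    else: c["Rw"],c["o"]=rot(c["attitude"]),np.array(c["eye"])
    if png: cv2.imwrite(png,c["image"])
    return c
def rays(c,uv):
    f=240/np.tan(np.radians(c["fovy"])/2)
    K=np.array([[f,0,c["cx"]],[0,f,c["cy"]],[0,0,1]])
    p=cv2.undistortPoints(np.array(uv,float).reshape(-1,1,2),K,np.array([c["k1"],0,0,0,0.]))[:,0]
    return np.c_[p,np.ones(len(p))]
def pts(c,uv):  # via depth
    uv=np.array(uv); d=c["depth"][uv[:,1].astype(int),uv[:,0].astype(int)]
    return (rays(c,uv)*d[:,None])@c["Rw"].T+c["o"]
def plane(c,uv,z):
    r=rays(c,uv)@c["Rw"].T
    return c["o"]+r*((z-c["o"][2])/r[:,2])[:,None]
E
python3 - <<'E'
from h import *
for n in("scene","side","wrist"):
    c=snap(n,f"pics/{n}0.png"); np.savez(f"{n}0.npz",**c)
    print(n,c["o"],c["fovy"],c["k1"],c["Rw"][:,2])
print(bot.read_state())
E
```

```text
pics
scene [  66.45655683 -765.01904533 1142.41046929] 44.85904655935612 -0.1337222976691338 [ 0.33609741  0.56170742 -0.7559916 ]
side [231.07225944 901.89728149 788.97629219] 45.270963618324025 0.053870957820046944 [ 0.26739941 -0.75331782 -0.60084093]
wrist [549.35376826  73.82296421 373.99567432] 62.40147966283292 0.013002242608493638 [-0.00178105 -0.2907989  -0.95678254]
{'clock': 0.15, 'joint_positions': array([-6.66207692e-02,  3.00342956e-01,  1.52140383e+00,  7.57399668e-06,
        1.32072907e+00, -6.66183783e-02]), 'qvel': array([ 0.00064134, -0.00186787, -0.00027389, -0.00035521, -0.00106201,
       -0.00083656]), 'effort': array([ 1.15317634e-03, -5.43663168e+01, -3.61884356e+01, -9.07762978e-05,
        3.16729136e-03,  4.75633647e-05]), 'ee_pos': array([ 5.49845209e+02, -2.36818197e-03,  2.49866596e+02]), 'tool_rot': array([-3.34772077e-04,  7.07108221e-01,  7.07105203e-01, -2.88020425e-04]), 'ft_force': array([ 0.17795979, -0.48753648, -0.02674248]), 'moment': array([-0.00426562,  0.04925968, -0.02449483]), 'grip_force': 0.0, 'grip_width': 85.42721523238126}
```

View pics/scene0.png

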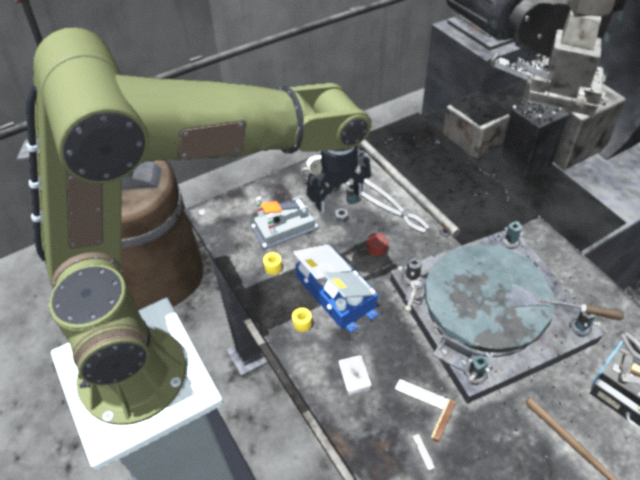

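View pics/side0.png

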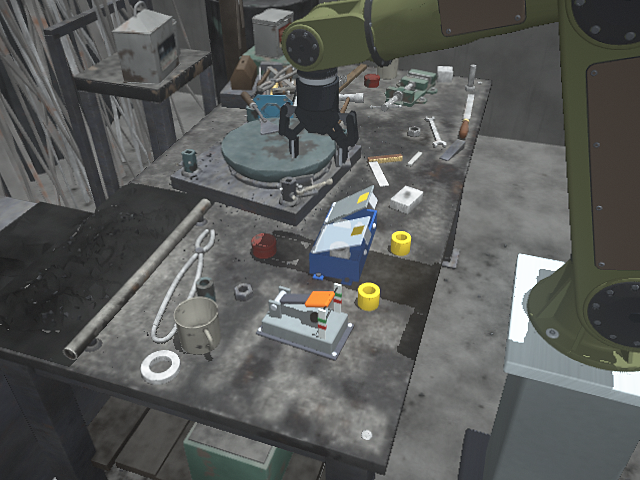

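View pics/wrist0.png

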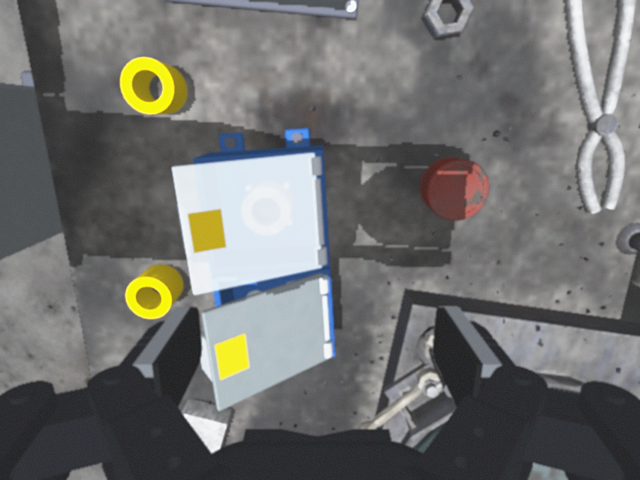

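The wrist view shows the unit's marks at about (207,230) on the guard and (232,356) on the drive cover, with the hinges on the right (+x). The side view shows the orange pad at (320,299) and the lever pedestal in front of the mug.

Run:
```python
from h import *
def load(n): return dict(np.load(n+"0.npz"))
def blobs(c,lo,hi,amin=60):
    m=cv2.inRange(cv2.cvtColor(c["image"],cv2.COLOR_BGR2HSV),lo,hi)
    n,l,st,ce=cv2.connectedComponentsWithStats(m)
    out=[]
    for i in range(1,n):
        if st[i,4]<amin: continue
        v,u=np.nonzero(l==i); P=pts(c,np.c_[u,v]); d=c["depth"][v,u]
        cs=cv2.boxPoints(cv2.minAreaRect(np.c_[u,v].astype(np.int32)))
        out.append((ce[i].round(1),st[i,4],np.median(P[d>0],0).round(1), (P[d>0].max(0)-P[d>0].min(0)).round(0)))
    return out
for n in("wrist","side","scene"):
    c=load(n); print(n)
    for b in blobs(c,(20,120,90),(35,255,255)): print(" Y",*b)
    for b in blobs(c,(5,150,120),(16,255,255),40): print(" O",*b)
c=load("wrist")
# guard/drive points: front and hinge corners
for nm,uv in dict(gf1=(178,172),gf2=(196,288),gh1=(316,158),gh2=(322,266),df1=(206,320),df2=(220,402),dh1=(322,284),dh2=(328,350),tin=(456,188),nut=(447,15),bench=(110,200)).items(): print(nm,pts(c,[uv])[0].round(1))
```

```text
wrist
 Y [152.2  86.2] 2835 [413.2  98.1  35.6] [60. 47. 40.]
 Y [206.7 230.1] 1189 [467.8  -5.4  93.5] [22. 30. 11.]
 Y [153.8 291.5] 2280 [392.6 -85.8  31.4] [62. 63. 40.]
 Y [231.7 355.8] 1041 [ 483.6 -100.7  110.2] [21. 31. 16.]
side
 Y [362.6 197.3] 61 [485.4 -98.3 110.2] [21. 33. 17.]
 Y [356.9 230.4] 69 [469.6  -3.7  93.1] [21. 27. 11.]
 Y [400.4 242.8] 432 [392.  -74.5  26.7] [45. 92. 43.]
 Y [368.3 295.9] 551 [413.8 109.4  27.4] [52. 86. 41.]
 O [319.5 298.6] 379 [475.2 212.1  95.8] [45. 40. 24.]
scene
 Y [270.1 206.5] 117 [474.4 206.2  96.9] [39. 35. 22.]
 Y [271.5 259.1] 73 [419.4 107.8  26.8] [27. 31. 37.]
 Y [273.  267.9] 146 [408.3  80.2  19.9] [37. 44. 38.]
 Y [301.8 321.7] 200 [ 388.3 -102.    18.8] [56. 71. 43.]
 Y [301.2 315.6] 93 [398.7 -77.6  25.9] [27. 28. 39.]
gf1 [453.2  37.8  99.4]
gf2 [457.3 -49.8  97.8]
gh1 [548.1  43.4  59.8]
gh2 [553.2 -50.1  50.8]
df1 [468.8 -66.2 117.3]
df2 [ 474.3 -135.6  118.6]
dh1 [553.1 -63.5  59.1]
dh2 [ 558.7 -128.    59.6]
tin [669.7  14.8  31.1]
nut [6.577e+02 1.551e+02 6.000e-01]
bench [351.2  -1.9   0.7]
```

```bash
cat > press.py <<'E'
from h import *
Q=[0,.7071068,.7071068,0]
def press(hinge,th0):
    f=np.array([-np.cos(.057),-np.sin(.057),0])
    def tip(th,up=0):
        p=np.array(hinge)+f*(90*np.cos(th)-2.5*np.sin(th)); p[2]+=90*np.sin(th)+2.5*np.cos(th)+up+bot.tip_reach
        return p
    bot.move_to(tip(th0,35),Q)
    bot.servo_line(tip(th0,8),speed=80)
    print("z0",bot.read_state()["ft_force"])
    for th in (th0*.6,.15,.06,.0):
        hit=bot.servo_line(tip(th),speed=60 if th>.1 else 35,until_force=25)
        s=bot.read_state();print(th,hit,s["ee_pos"].round(1),(s["ee_pos"]-tip(th)).round(1),s["ft_force"].round(1))
    hit=bot.servo_line(tip(0,-4),speed=20,until_force=10)
    s=bot.read_state();print("end",hit,s["ee_pos"].round(1),s["ft_force"].round(1))
    bot.servo_line(tip(th0,40),speed=150)
    s=bot.read_state();print(s["clock"],s["ft_force"].round(1))
E
python3 - <<'E'
from press import *
bot.move_gripper(0); print(bot.tip_reach,bot.read_state()["grip_width"])
press([554.8,-96.6,55],.63)
c=snap("wrist","pics/w1.png")
E
```

```text
19.0 0.2237647045103382
z0 [-0.07612182 -0.40736622 -0.05233619]
0.378 False [ 472.2 -101.3  109.5] [-0. -0. -0.] [-0.7  0.6 -0.4]
0.15 False [ 466.1 -101.6   89.6] [-0.3  0.1 -0.3] [-0.9  0.4  1.4]
0.06 False [ 465.1 -101.7   81.6] [-0.2  0.  -0.3] [ 0.1 -0.6 -0.6]
0.0 False [ 465.  -101.8   76.4] [ 0.1 -0.  -0.1] [ 0.9 -0.2  0.8]
end True [ 465.1 -101.8   75.5] [-7.   1.5 16.7]
4.875 [ 0.9  0.1 -0.4]
```

View pics/w1.png

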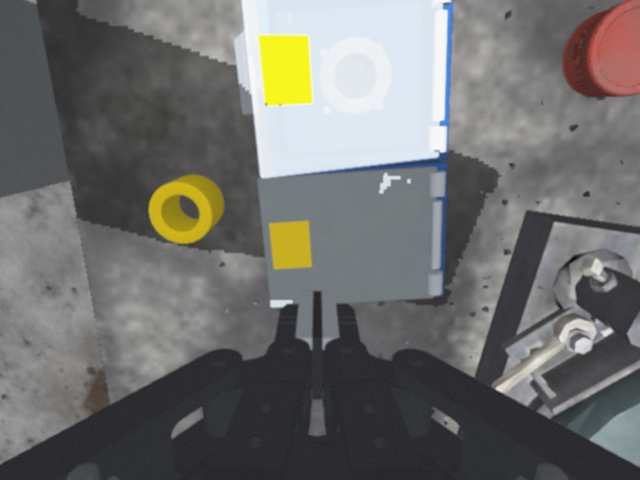

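The drive cover now looks level, with its mark at (290,245). The guard is still raised, with its mark at (286,70). I'll press the guard next and measure both covers afterwards.

Run:
```python
from press import *
def chk():
    c=snap("wrist")
    m=cv2.inRange(cv2.cvtColor(c["image"],cv2.COLOR_BGR2HSV),(20,120,90),(35,255,255))
    n,l,st,ce=cv2.connectedComponentsWithStats(m)
    for i in range(1,n):
        if st[i,4]<300: continue
        v,u=np.nonzero(l==i);P=pts(c,np.c_[u,v]);print(ce[i].round(),np.median(P,0).round(1),np.ptp(P,0).round(1))
chk()
press([549.2,-.8,55],.42)
bot.move_to([520,-60,260],Q); chk()
bot.move_to([475,160,250],Q)
c=snap("wrist","pics/w2.png"); np.savez("w2.npz",**c)
```

```text
[286.  69.] [467.8  -5.5  93.7] [ 26.1  36.  205.1]
[185. 209.] [392.1 -86.2  35.6] [128.3  92.9 293. ]
[290. 244.] [ 465.8 -101.7   59. ] [ 29.4  91.3 235.5]
z0 [ 0.65259137 -0.76401467 -1.04030854]
0.252 False [462.7  -5.7  98.7] [-0.1  0.  -0.2] [-0.1  0.2  0.3]
0.15 False [460.5  -5.8  89.6] [-0.2  0.  -0.3] [-0.3 -0.7  0.3]
0.06 False [459.5  -5.9  81.6] [-0.2  0.  -0.3] [ 0.2 -0.5 -0.1]
0.0 False [459.4  -5.9  76.4] [ 0.  -0.  -0.1] [0.9 0.5 0.8]
end True [459.5  -6.   75.5] [-6.9 -0.  18.1]
8.35 [-0.3 -0.9 -0.1]
[189.  18.] [417.2  88.6  34.4] [140.3  94.7 385.2]
[243. 143.] [459.8  -5.8  59. ] [ 71.6  34.5 326.1]
[182. 229.] [392.5 -86.   34.8] [163.4 135.2 384.9]
[256. 257.] [ 465.6 -101.9   58.9] [ 66.3 131.4 326.6]
```

View pics/w2.png

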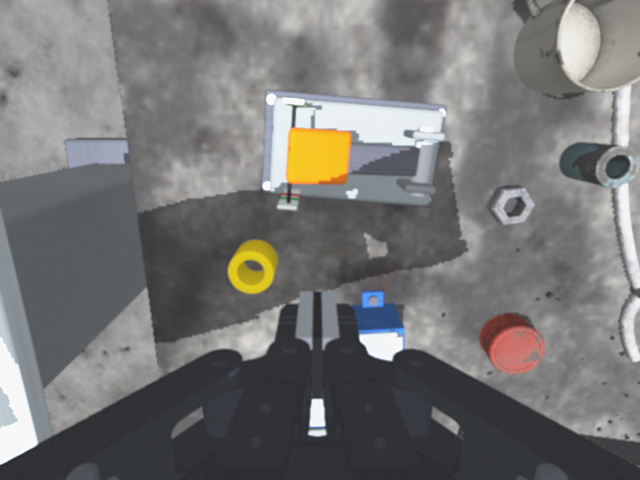

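Both covers are shut: with nothing touching them, both marks read z≈59, which is level. The lever is in view, with the orange pad at (319,156), its hinge to the right at about (425,160), and the scale plates at (295,102) and (288,200).

```bash
cat > pad.py <<'E'
from h import *
def pad(c):
    m=cv2.inRange(cv2.cvtColor(c["image"],cv2.COLOR_BGR2HSV),(5,150,120),(19,255,255))
    n,l,st,ce=cv2.connectedComponentsWithStats(m); i=1+st[1:,4].argmax()
    k=cv2.erode((l==i).astype(np.uint8),np.ones((5,5)))
    v,u=np.nonzero(k); P=pts(c,np.c_[u,v])
    P=P[np.abs(P[:,2]-np.median(P[:,2]))<15]
    A=np.c_[P[:,:2]-P[:,:2].mean(0),np.ones(len(P))]; co=np.linalg.lstsq(A,P[:,2],rcond=None)[0]
    (x,y),(w,h),a=cv2.minAreaRect(P[:,:2].astype(np.float32))
    return dict(center=(round(x,1),round(y,1)),size=(w,h),ang=a,z=co[2],slope=co[:2],tilt=np.arctan(np.hypot(*co[:2])))
E
python3 - <<'E'
from pad import *
c=dict(np.load("w2.npz")); print(pad(c))
print(plane(c,[(270,97),(443,110),(268,187)],4), plane(c,[(319,156)],95))
E
```

```text
{'center': (489.2, 190.7), 'size': (8.501609802246094, 2.7870726585388184), 'ang': 16.013896942138672, 'z': np.float64(90.47778163326922), 'slope': array([-0.32581324,  0.10643083]), 'tilt': np.float64(0.3302069928348126)}
[[433.08385638 250.05407334   4.        ]
 [586.06457518 238.91456354   4.        ]
 [428.32150453 170.50811091   4.        ]] [[475.80349    207.48168607  95.        ]]
```

```bash
sed -i 's/(5,150,120),(19,255,255)/(5,150,90),(22,255,255)/' pad.py
python3 - <<'E'
from pad import *
Q=[0,.7071068,.7071068,0]
c=dict(np.load("w2.npz")); p=pad(c); print(p)
x,y=(475.8,207.5)
t=bot.tip_reach
bot.move_to([x,y,150+t],Q); bot.servo_line([x,y,105+t],speed=80)
f0=bot.read_state()["ft_force"]
print(bot.servo_line([x,y,87+t],speed=25,until_force=12)); bot.dwell(.3)
s=bot.read_state(); print(s["clock"],s["ee_pos"],s["ft_force"]-f0)
c=snap("wrist"); print(pad(c)); d=snap("side")
a=cv2.resize(d["image"][255:365,245:365],None,fx=5,fy=5,interpolation=cv2.INTER_CUBIC)
cv2.imwrite("pics/s3.png",a); cv2.imwrite("pics/w3.png",c["image"])
E
```

```text
{'center': (479.9, 206.6), 'size': (34.080413818359375, 30.47793197631836), 'ang': 86.36387634277344, 'z': np.float64(91.9570393543628), 'slope': array([-0.36507038,  0.01091798]), 'tilt': np.float64(0.3501809833700542)}
False
12.275 [475.77273193 207.55350014 106.02125544] [-1.94128895  0.15897038  5.16722419]
{'center': (472.6, 208.4), 'size': (35.5951042175293, 42.714454650878906), 'ang': 86.19391632080078, 'z': np.float64(87.12997120733407), 'slope': array([-0.22165639, -0.01720998]), 'tilt': np.float64(0.21876546024984903)}
```

View pics/s3.png

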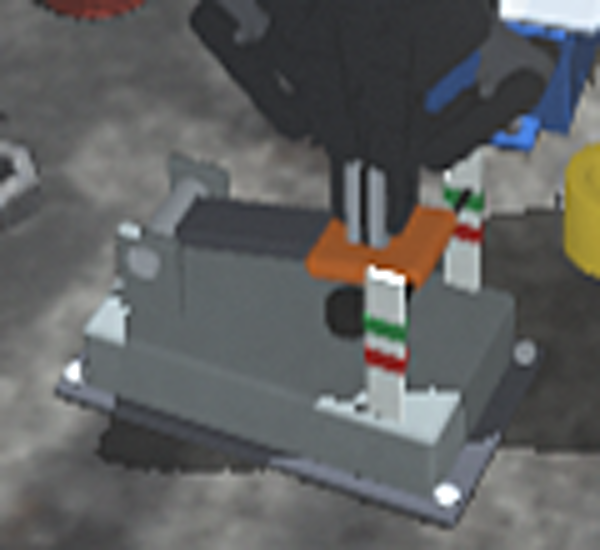

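View pics/w3.png

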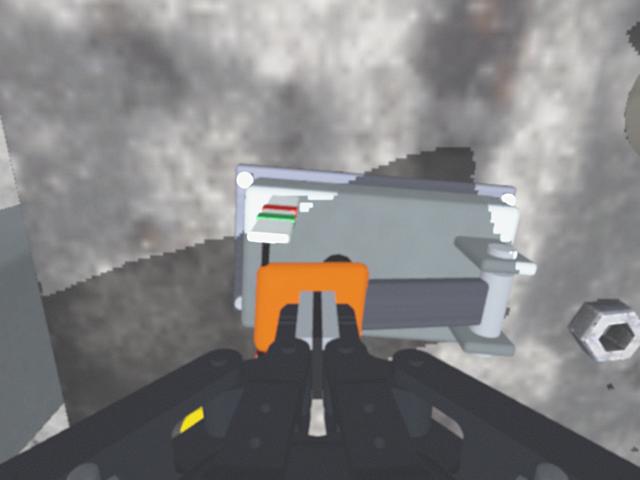

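The side view shows the tip on the pad and the pointer at the upper edge of the green band on the far scale, around (465,197). The pad's tilt puts the lever at about 0.12, so it needs to go down about 4 mm more.

Run:
```python
from pad import *
x,y=(475.8,207.5); t=bot.tip_reach
bot.servo_line([x,y,82.8+t],speed=10,until_force=8); bot.dwell(.4)
s=bot.read_state(); print(s["clock"],s["ee_pos"],s["ft_force"])
c=snap("wrist"); print(pad(c)); d=snap("side")
a=cv2.resize(d["image"][255:365,245:365],None,fx=5,fy=5,interpolation=cv2.INTER_CUBIC)
e=snap("wrist")["image"][190:330,200:320]; cv2.imwrite("pics/s4.png",np.vstack([a[100:400,150:],cv2.resize(e,(450,300))]))
```

```text
13.3417 [475.69706745 207.59009872 101.85109929] [-4.53974485  0.65102894  6.97126681]
{'center': (471.8, 208.0), 'size': (36.3326301574707, 42.603206634521484), 'ang': 85.61849212646484, 'z': np.float64(83.28522221844102), 'slope': array([-0.17794166, -0.01832899]), 'tilt': np.float64(0.17701094247498547)}
```

View pics/s4.png

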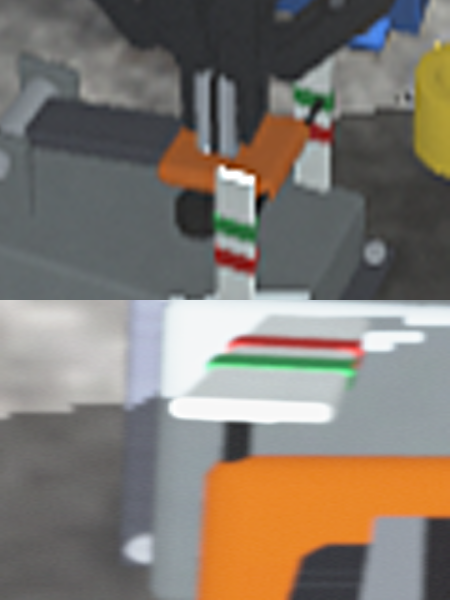

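The pad's tilt and height and the force on the tool all agree on about 0.165, in the middle of the green band.

```bash
python3 -c "
from h import *
print(bot.finish_job())"
```

```text
the job is handed in; nothing more can be done
None
```

Job handed in: both covers were pressed shut and stayed level when released, and the gripper is still holding the dead-man lever at about 0.165 rad by my measurement, mid-green; the bush and loose items were never touched.

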